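Find the through-bored hub with the gauge pin and fit it on the microscope stage

TASK

Two of the three hubs on the black mat are blind inside and one is bored right through: sound the bores with the red-handled gauge pin, each time lowering it gently until it stops, until it has gone right down to the mat in the through-bored one. Put the pin back upright in its blue stand, and slide the through-bored hub, turned so that its keyways match the keys, fully down onto the keyed brass spigot of the rotary stage without dropping it. Leave the two blind hubs standing where they are on the mat, do not disturb the objective lens and the slide box, and let go of everything.

Things in the scene. Friction and masses are not known exactly. Their poses are not given: they have to be found in the camera images.
- hub_a: One of three outwardly identical aluminium hubs standing on the black mat: round, 52 mm diameter, 60 mm tall, about 0.26 kg (varies). Bore 24 mm diameter with two opposite keyways, 8 mm wide, reaching 17.5 mm from the axis. Origin: centre of the underside; z up; keyways along its +x and -x, so a half turn changes nothing. Blind or through is drawn anew each time: see hub_b.
- hub_b: Hub, same size and axes as hub_a. In two of the three hubs (any two) a web closes bore and keyways, its top 20 mm and its underside 12 mm above the hub's underside, so a pin stops 40 mm below the hub's top. In the third the pin runs on to the mat, 60 mm below the top. The web may rattle by 1 mm; a narrow step inside the bore is normal.
- hub_c: Hub, same size and axes as hub_a; see hub_b for what is inside.
- pin: Gauge pin, 150 mm long, 0.09 kg, hanging upright in the stand by its collar (tip then 6 mm above the bench). Origin: centre of the lower tip; z up its axis. Steel shank 9 mm diameter from 0 to 84 mm (tip slightly tapered), steel collar 36 mm diameter from 84 to 90 mm, round red handle 20 mm diameter from 90 to 150 mm.
- stand: Fixed blue block 56 x 56 x 90 mm with an upright through-hole 22 mm in diameter in its middle, in which the gauge pin hangs with play. Origin: centre of the underside, on the bench; z up.
- seat (a point): Centre of the rotary stage's flat top face, 30 mm above the bench, at the foot of the upright brass spigot; z up. Spigot: round core 19 mm diameter, 45 mm tall, top 5 mm tapered; two opposite keys 5 mm wide reach 16 mm from the axis along this point's +x and -x, up to 32 mm, their top 6 mm tapered to a thin ridge (the core enters a bore first). A hub fully home has its underside on this face.
- stage: Fixed rotary stage: dark base plate 130 x 130 x 20 mm, round steel disc 104 mm diameter and 10 mm thick on it, brass spigot on top. Origin: centre of the underside, on the bench; axes as seat. A blind hub, or one not turned to match the keys, stops over 25 mm too high on the spigot.
- mat: Fixed black mat 110 x 360 x 3 mm under the hubs. Origin: centre of its underside; its length runs along its y.
- objective: Bystander: steel objective lens, 34 mm in diameter and 52 mm tall, standing upright. Origin: centre of the underside.
- slide_box: Bystander: blue slide box 85 x 30 x 28 mm. Origin: centre of the underside; long side along its x.
There are look-alikes about, which are no part of the job. What is shaped like the pin but green is not meant.

How it is judged:
By the outcome, as a careful person would: the job done as asked, in the order asked, and still so for the second after the job is handed in, with the robot touching nothing.
It also fails if it takes over 72 s, if anything falls off the work surface, if the arm or the gripper's body presses on something with over 40 N, if the wrist force passes 120 N, or if a joint passes its speed limit or range.

ROBOT

A 6-joint arm with a two-finger parallel gripper is mounted at the origin on the work surface. World frame = base frame: x ahead of the robot, y to its left, z up, the work surface at z = 0. Lengths are in m, angles in rad, forces in N, time in s.
With the tool pointing down it reaches from about 0.4 to 0.825 m from the base axis. Payload 7 kg.
Tool frame: the origin (TCP) lies between the finger pads; the fingertips stand robot.tcp_to_tips ahead of it and the grasp point (between the pads) lies 11 mm behind it (robot.tcp_to_tips is the distance from the TCP to the fingertips, in m); z points along the fingers, y is the line along which they close (so a half turn about z gives the same grasp; the last joint's range is limited). The gripper opens to 85 mm and grips with 20 to 120 N. Pads are 22 mm wide; open, the fingers measure 114 mm over their backs; the gripper's body (76 mm by 85 mm) begins 54 mm behind the grasp point. The pads swing forward as they close: fully open they stand 13 mm farther back than shut.
Start: joints at [1.404, 0.359, 0.012, 0, -1.224, -0.288], TCP at [0.297, 0.606, 0.239] pointing down, gripper open.
Joint ranges: [-3.07, 3.07], [-1.43, 2.12], [-1.02, 1.25], [-3.03, 1.67], [-3.05, -0], [-3.03, 3.03]. Speed limits (rad/s): [2.39, 2.39, 3.01, 3.14, 3.14, 3.14].

INTERFACE

Orientations are given as a unit quaternion [x, y, z, w].
In Python, from workcell import robot gives the robot as it stands.
- The arm moves only by the tool carry_out, never from a script. Its argument "increments" is a list of rows, each an object of numbers: "x", "y", "z": the shift along the tool's x, y, z in cm; "yaw": the turn about the tool's z in rad; "gripper": the opening, from 0 (shut) to 1 (fully open). In form: [{"x": .., "y": .., "z": .., "yaw": .., "gripper": ..}, ...]. A call has exactly 10 rows; each row shifts and turns the commanded pose from where the row before left it, along the tool's axes as they then stand; what a row does not reach is not made up. A row lasts 1/8 s, in which the tool goes at most 62.5 mm and 10.7 degrees, less where a joint would pass 70% of its speed; a pose out of reach is approached as far as the arm can. A call is refused whole if a number of a shift passes 6.25 or a number of a turn 0.188, either way. A call with a gripper value outside its range is refused whole. The fingers move at their own pace and stop on an object; "force" is the grip in N (left out, the last holds). Time passes only in rows, so rows that do not move let the fingers close, or fill a call up. It gives the time, the measured TCP pose, the force and the opening at its end, in the units of the state.
- robot.get_state(): the state, without advancing time (a new reading comes with each control period).
- robot.get_image(name): name is "side" or "top"; returns a dict with "frame" (480x640x3 uint8, red, green, blue), "depth" (480x640 float32, m along the optical axis (not along the pixel's ray), 0 where there is no reading), "vertical_fov" (degrees; the focal length in pixels is half the picture's height over the tangent of half this angle, whatever the lens; pixels are square), "cx", "cy" (the principal point, pixels), "R" (3x3) and "t" (3): a world point X has camera coordinates R X + t. Camera axes: x right, y down, z forward; pixel columns grow to the right and rows downward; lengths in m; the calibration is good to about 2 mm. A picture is of the moment at which its call begins.
- robot.finish_job(): hands the job in, once; it reports no verdict.
The state is a dict: "time": time; "joint_pos": joint angles; "qd": joint speeds; "joint_torque": joint torques, N m; "tool_pos": TCP position; "tcp_rot": TCP orientation; "force": force on the tool from outside, world axes, zero at the start; "ft_torque": the same for the moment, N m; "opening": opening from 0.0 (shut) to 1.0 (fully open).
Only numpy, scipy, OpenCV 4.12 (cv2) and the standard library are available. Lean on these libraries where they do the work, as an engineer would, in place of code of your own. Each camera call takes 0.05 s, during which the arm holds its last target. There are 200 camera calls.

## Working session

There is one attempt and no reset: what is moved stays moved. The work goes in short steps, Python scripts to look and compute and a tool call to move; the robot and the scene stay as the last step left them, time stands still between calls to the robot, and variables do not carry over. Pictures are saved under pics/ and viewed, on a budget of 10 in all, crops included, one or two more only if the job needs it, and the job is handed in when it is done.

Besides the shell and the picture viewer there is one more tool, called as name([rows], argument=value, ...), one row to a line, values as JSON. carry_out: Moves the arm, as the interface text tells. Its arguments: {"type":"object","properties":{"increments":{"type":"array"},"force":{"type":"number"}},"required":["increments"]}

```bash
mkdir -p pics; ls; cat > h.py <<'E'
import numpy as np, cv2
from workcell import robot
def cam(n):
    d=robot.get_image(n); d['f']=240/np.tan(np.radians(d['vertical_fov'])/2); return d
def ray(d,u,v):
    R=np.array(d['R']);t=np.array(d['t']); c=-R.T@t
    return c,R.T@np.array([(u-d['cx'])/d['f'],(v-d['cy'])/d['f'],1])
def onz(d,u,v,z):
    c,r=ray(d,u,v); return c+r*(z-c[2])/r[2]
def dp(d,u,v):
    c,r=ray(d,u,v); return c+r*d['depth'][int(v),int(u)]
def cloud(d):
    v,u=np.mgrid[0:480,0:640]; z=d['depth']
    P=np.stack([(u-d['cx'])/d['f']*z,(v-d['cy'])/d['f']*z,z],-1)
    return (P-np.array(d['t']))@np.array(d['R'])
def save(d,n): cv2.imwrite('pics/'+n,cv2.cvtColor(d['frame'],cv2.COLOR_RGB2BGR))
E
python3 - <<'E'
from h import *
for n in('top','side'):
    d=cam(n); save(d,n+'1.png'); print(n,d['f'],d['cx'],d['cy'],-np.array(d['R']).T@d['t'],np.array(d['R']).round(3).tolist())
print(robot.tcp_to_tips,robot.get_state())
E
```

```text
pics
top 450.61556403400635 322.5083051177156 238.23711767684486 [ 0.39713549 -0.00899707  0.89777681] [[0.016, -1.0, 0.02], [-0.988, -0.019, -0.153], [0.153, -0.017, -0.988]]
side 593.7414277291082 321.4915626453378 243.65366035465502 [ 0.43964408 -0.73594611  0.58043285] [[0.99, -0.138, -0.02], [-0.094, -0.559, -0.823], [0.102, 0.817, -0.567]]
0.008 {'time': 0.1, 'joint_pos': array([ 1.40408257e+00,  3.59306784e-01,  1.11422628e-02, -2.89509131e-04,
       -1.22413168e+00, -2.88110652e-01]), 'qd': array([ 7.29183744e-04, -1.57797660e-03,  4.52971309e-04,  1.05003472e-03,
       -7.09544717e-05, -5.25019219e-04]), 'joint_torque': array([-1.00457786e-03, -5.84762657e+01,  2.94107741e+01,  6.95458934e+00,
       -3.18044811e-03,  8.16521634e-06]), 'tool_pos': array([0.2963669 , 0.60597695, 0.23846272]), 'tcp_rot': array([ 9.74241698e-01, -2.25505064e-01, -9.03635653e-05,  7.56813647e-04]), 'force': array([-0.06914533,  0.19382073, -0.17428992]), 'ft_torque': array([ 0.04933912,  0.00233165, -0.06733311]), 'opening': 1.000828265456604}
```

View pics/top1.png

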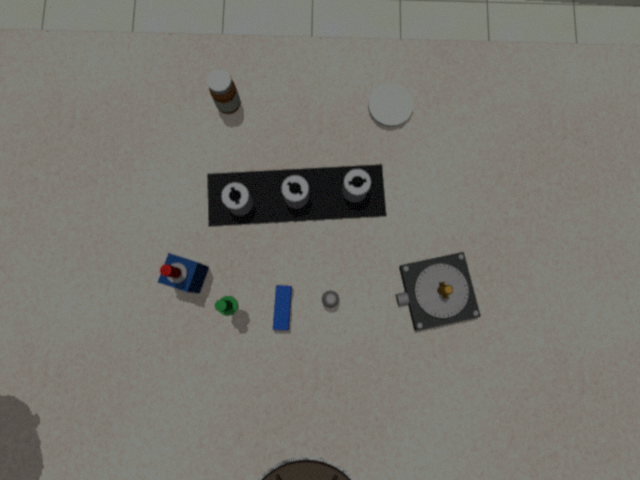

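View pics/side1.png

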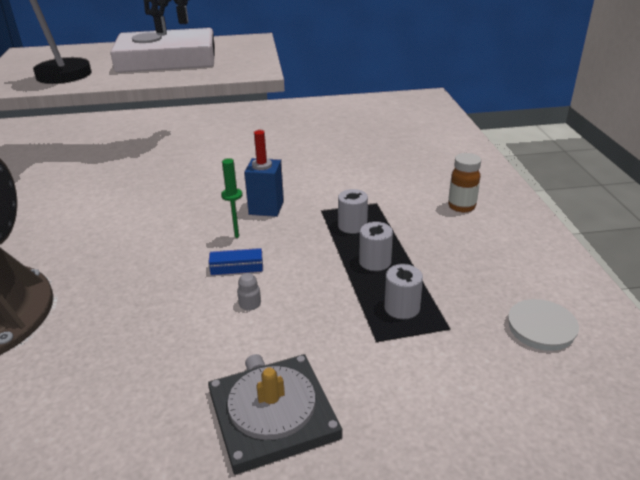

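The top view shows the hub tops at about (236,196), (295,188) and (357,183). The red pin is in the stand at (170,271), and the brass spigot is at (445,288). The box is at (283,308), the objective at (330,299) and the green decoy at (227,305). Next I measure these.

```bash
cat > meas.py <<'E'
from h import *
def mask_pts(d,m,ball=None):
    return cloud(d)[m]
def hubs(d,z=0.063):
    g=cv2.cvtColor(d['frame'],cv2.COLOR_RGB2GRAY); out=[]
    P=cloud(d)
    # top faces: height from depth
    m=((abs(P[...,2]-z)<0.008)&(P[...,0]>0.5)&(P[...,0]<0.8)&(abs(P[...,1])<0.4)).astype(np.uint8)
    m=cv2.morphologyEx(m,cv2.MORPH_CLOSE,np.ones((3,3)))
    cs,_=cv2.findContours(m,cv2.RETR_EXTERNAL,cv2.CHAIN_APPROX_NONE)
    return [c for c in cs if cv2.contourArea(c)>150]
E
python3 - <<'E'
from meas import *
for n in('top','side'):
    d=cam(n);P=cloud(d);hsv=cv2.cvtColor(d['frame'],cv2.COLOR_RGB2HSV);H,S,V=hsv[...,0].astype(int),hsv[...,1],hsv[...,2]
    ws=(P[...,0]>.2)&(P[...,0]<.85)&(abs(P[...,1])<.5)
    red=((H<6)|(H>174))&(S>180)&(V>60)&ws
    brass=(H>12)&(H<28)&(S>130)&ws&(P[...,0]<.6)&(P[...,1]<0)
    green=(H>50)&(H<75)&(S>120)&ws
    for nm,m in(('red',red),('brass',brass),('green',green)):
        Q=P[m]; 
        if len(Q)==0: print(n,nm,'none');continue
        v,u=np.nonzero(m); print(n,nm,len(Q),'px',u.mean().round(1),v.mean().round(1),'med',np.median(Q,0).round(4),'zmax',np.percentile(Q[:,2],[2,50,98]).round(3))
        hi=Q[Q[:,2]>np.percentile(Q[:,2],98)-.008]; print('   top',hi.mean(0).round(4),len(hi), 'xr',np.ptp(hi[:,:2],axis=0).round(3))
    # hub tops
    ok=(abs(P[...,2]-.063)<.006)&(P[...,0]>.5)&(P[...,0]<.8)&(abs(P[...,1])<.3)
    nn,lab,st,ce=cv2.connectedComponentsWithStats(ok.astype(np.uint8))
    for i in range(1,nn):
        if st[i,4]<80: continue
        v,u=np.nonzero(lab==i); c=np.column_stack([u,v]).astype(np.int32)
        pts=np.array([onz(d,a,b,.063) for a,b in c])[:,:2].astype(np.float32)
        hull=cv2.convexHull(pts); (cx,cy),r=cv2.minEnclosingCircle(hull)
        # dark slot inside
        g=V.astype(float); q=np.array([[onz(d,a,b,.063)[0],onz(d,a,b,.063)[1],g[b,a]] for b in range(v.min(),v.max()+1) for a in range(u.min(),u.max()+1)])
        el=cv2.fitEllipse(hull); c0=np.array(el[0]); 
        dk=q[(np.hypot(q[:,0]-c0[0],q[:,1]-c0[1])<.0195)&(q[:,2]<70)]
        C=np.cov(dk[:,:2].T) if len(dk)>3 else np.eye(2); w,E=np.linalg.eigh(C); 
        print(n,'hub',len(c),'fit',c0.round(4),np.round(el[1],4),'enc',round(cx,4),round(cy,4),round(r,4),'dark',len(dk),dk[:,:2].mean(0).round(4),'ang',np.degrees(np.arctan2(E[1,1],E[0,1])).round(1),w**.5)
    # stand top
    bl=(H>100)&(H<125)&(S>150)&(abs(P[...,2]-.09)<.006)&ws
    print('stand',P[bl].mean(0).round(4),bl.sum(),np.degrees(0))
    t=(abs(P[...,2]-.0)>-.1)&(abs(P[...,2]-.030)<.004)&(P[...,0]>.25)&(P[...,0]<.55)&(P[...,1]<-.15)&(P[...,1]>-.4)
    Q=P[t][:,:2].astype(np.float32); print('disc',Q.mean(0),cv2.minEnclosingCircle(Q))
    ob=(P[...,2]>.015)&(P[...,0]>.25)&(P[...,0]<.5)&(P[...,1]<.2)&(P[...,1]>-.1)
    nn,lab,st,ce=cv2.connectedComponentsWithStats(ob.astype(np.uint8))
    for i in range(1,nn):
        if st[i,4]>60: print('obj',ce[i].round(),P[lab==i].mean(0).round(3),P[lab==i].max(0).round(3))
E
```

```text
top red 95 px 166.0 269.9 med [0.4547 0.2334 0.1557] zmax [0.153 0.156 0.159]
   top [0.4542 0.2308 0.1636] 94 xr [0.066 0.251]
top brass 135 px 443.5 288.6 med [ 0.4342 -0.25    0.0684] zmax [0.038 0.068 0.078]
   top [ 0.4337 -0.2487  0.0867] 67 xr [0.044 0.251]
top green 340 px 236.0 291.3 med [0.4012 0.1374 0.0934] zmax [0.002 0.093 0.152]
   top [0.399  0.1394 0.1636] 107 xr [0.018 0.159]
top hub 444 fit [ 0.6367 -0.0875] [0.0511 0.0523] enc 0.6367 -0.0872 0.0264 dark 120 [ 0.6382 -0.0879] ang 101.0 [0.00506917 0.00749064]
top hub 444 fit [0.6214 0.0311] [0.0513 0.0529] enc 0.6214 0.0309 0.0268 dark 123 [0.6226 0.0313] ang 54.1 [0.00514926 0.00742576]
top hub 456 fit [0.6046 0.144 ] [0.0512 0.0526] enc 0.6045 0.1438 0.0267 dark 124 [0.6061 0.1444] ang -156.4 [0.00521417 0.00729771]
stand [0.4564 0.2277 0.0897] 462 0.0
disc [ 0.43405402 -0.25308228] ((0.4326118230819702, -0.2385743111371994), 0.06812690943479538)
obj [282. 308.] [0.397 0.051 0.03 ] [0.44  0.068 0.898]
obj [330. 299.] [ 0.414 -0.039  0.054] [ 0.43  -0.009  0.898]
obj [226. 305.] [0.399 0.138 0.122] [0.416 0.157 0.
[... 414 characters left out ...]
 401 fit [0.6054 0.1405] [0.0525 0.0624] enc 0.6069 0.1406 0.031 dark 50 [0.6068 0.1466] ang -174.6 [0.00412202 0.00608444]
side hub 499 fit [0.622  0.0277] [0.0522 0.0613] enc 0.6228 0.0271 0.0309 dark 79 [0.6232 0.0331] ang 45.4 [0.00471676 0.00645811]
side hub 651 fit [ 0.6368 -0.0905] [0.0523 0.0604] enc 0.6375 -0.0909 0.0304 dark 115 [ 0.6384 -0.0862] ang 109.0 [0.00481321 0.00663006]
stand [0.4591 0.2176 0.0893] 266 0.0
disc [ 0.4350385  -0.26141265] ((0.4336632490158081, -0.24327322840690613), 0.06337876617908478)
obj [231. 189.] [0.4   0.139 0.1  ] [0.418 0.16  0.152]
obj [235. 258.] [0.398 0.047 0.026] [0.441 0.07  0.031]
obj [248. 288.] [ 0.416 -0.048  0.036] [ 0.433 -0.03   0.054]
```

carry_out([
  {"x": 3.4, "y": 2.94, "gripper": 0.7},
  {"x": 3.4, "y": 2.94, "gripper": 0.7},
  {"x": 3.4, "y": 2.94, "gripper": 0.7},
  {"x": 3.4, "y": 2.94, "gripper": 0.7},
  {"x": 3.4, "y": 2.94, "gripper": 0.7},
  {"x": 3.4, "y": 2.94, "gripper": 0.7},
  {"x": 3.4, "y": 2.94, "gripper": 0.7},
  {"x": 3.4, "y": 2.94, "gripper": 0.7},
  {"x": 3.4, "y": 2.94, "gripper": 0.7},
  {"gripper": 0.7},
])

```text
$.increments[0]: bad value
```

```bash
cat > go.py <<'E'
import sys
from h import *
from scipy.spatial.transform import Rotation as Ro
def go(x,y,z,s=None):
    s=s or robot.get_state(); R=Ro.from_quat(s['tcp_rot']).as_matrix()
    d=R.T@(np.array([x,y,z])-s['tool_pos']); 
    print('t',round(s['time'],2),'tcp',np.round(s['tool_pos'],4),'F',np.round(s['force'],1),'open',round(s['opening'],3),'yaw x-axis deg',round(np.degrees(np.arctan2(R[1,0],R[0,0])),2),'tilt',np.round(R[:,2],4))
    print('tool shift cm',(d*100).round(2))
if __name__=='__main__': go(*map(float,sys.argv[1:4]))
E
python3 go.py .455 .2335 .12
```

```text
t 0.2 tcp [0.2964 0.6061 0.2387] F [-0.1  0.7 -0.3] open 1.003 yaw x-axis deg -26.06 tilt [-4.e-04 -1.e-03 -1.e+00]
tool shift cm [30.62 26.49 11.9 ]
```

carry_out([
  {"x": 3.4, "y": 2.94, "z": 0, "yaw": 0, "gripper": 0.7},
  {"x": 3.4, "y": 2.94, "z": 0, "yaw": 0, "gripper": 0.7},
  {"x": 3.4, "y": 2.94, "z": 0, "yaw": 0, "gripper": 0.7},
  {"x": 3.4, "y": 2.94, "z": 0, "yaw": 0, "gripper": 0.7},
  {"x": 3.4, "y": 2.94, "z": 0, "yaw": 0, "gripper": 0.7},
  {"x": 3.4, "y": 2.94, "z": 0, "yaw": 0, "gripper": 0.7},
  {"x": 3.4, "y": 2.94, "z": 0, "yaw": 0, "gripper": 0.7},
  {"x": 3.4, "y": 2.94, "z": 0, "yaw": 0, "gripper": 0.7},
  {"x": 3.4, "y": 2.94, "z": 0, "yaw": 0, "gripper": 0.7},
  {"x": 0, "y": 0, "z": 0, "yaw": 0, "gripper": 0.7},
], force=40)

```text
time: 1.45
tool_pos: [0.4557, 0.2319, 0.2394]
tcp_rot: [0.974, -0.227, -0.0, 0.0]
force: [-0.5, 0.3, -0.2]
opening: 0.701
```

```bash
python3 go.py .455 .2335 .12; python3 - <<'E'
from h import *
d=cam('side'); cv2.imwrite('pics/s2.png',cv2.cvtColor(cv2.resize(d['frame'][20:260,160:400],(720,720))[:600],cv2.COLOR_RGB2BGR))
E
```

```text
t 1.45 tcp [0.4557 0.2319 0.2394] F [-0.5  0.3 -0.2] open 0.701 yaw x-axis deg -26.24 tilt [-1.e-04 -0.e+00 -1.e+00]
tool shift cm [-0.13 -0.11 11.94]
```

View pics/s2.png

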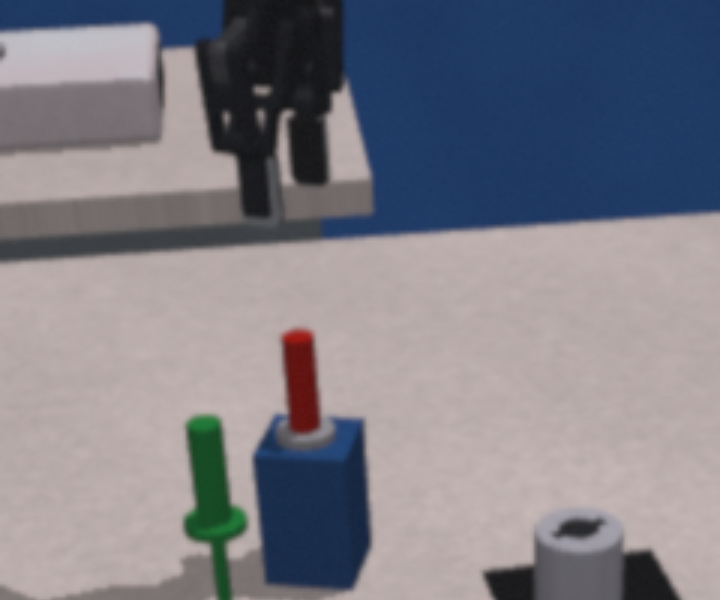

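The side crop shows the gripper straight above the pin, with the handle at (300,380). I go down and grip.

carry_out([
  {"x": -0.1, "y": -0.1, "z": 2, "yaw": 0, "gripper": 0.7},
  {"x": 0, "y": 0, "z": 2.5, "yaw": 0, "gripper": 0.7},
  {"x": 0, "y": 0, "z": 2.5, "yaw": 0, "gripper": 0.7},
  {"x": 0, "y": 0, "z": 2.5, "yaw": 0, "gripper": 0.7},
  {"x": 0, "y": 0, "z": 2.3, "yaw": 0, "gripper": 0.7},
  {"x": 0, "y": 0, "z": 0, "yaw": 0, "gripper": 0.4},
  {"x": 0, "y": 0, "z": 0, "yaw": 0, "gripper": 0},
  {"x": 0, "y": 0, "z": 0, "yaw": 0, "gripper": 0},
  {"x": 0, "y": 0, "z": 0, "yaw": 0, "gripper": 0},
  {"x": 0, "y": 0, "z": 0, "yaw": 0, "gripper": 0},
], force=40)

```text
time: 2.75
tool_pos: [0.4552, 0.2362, 0.1223]
tcp_rot: [0.974, -0.225, 0.001, -0.001]
force: [-1.5, 2.2, 5.6]
opening: 0.223
```

```bash
python3 go.py .455 .2335 .225
```

```text
t 2.75 tcp [0.4552 0.2362 0.1223] F [-1.5  2.2  5.6] open 0.223 yaw x-axis deg -26.04 tilt [ 0.0015  0.0016 -1.    ]
tool shift cm [  0.11   0.23 -10.27]
```

carry_out([
  {"x": 0, "y": 0, "z": -0.5, "yaw": 0, "gripper": 0},
  {"x": 0, "y": 0, "z": -1.5, "yaw": 0, "gripper": 0},
  {"x": 0, "y": 0, "z": -2, "yaw": 0, "gripper": 0},
  {"x": 0, "y": 0, "z": -2.5, "yaw": 0, "gripper": 0},
  {"x": 0, "y": 0, "z": -2.5, "yaw": 0, "gripper": 0},
  {"x": 0, "y": 0, "z": -2, "yaw": 0, "gripper": 0},
  {"x": 0, "y": 0, "z": -0.5, "yaw": 0, "gripper": 0},
  {"x": 0, "y": 0, "z": 0, "yaw": 0, "gripper": 0},
  {"x": 0, "y": 0, "z": 0, "yaw": 0, "gripper": 0},
  {"x": 0, "y": 0, "z": 0, "yaw": 0, "gripper": 0},
])

```text
time: 4.0
tool_pos: [0.4544, 0.2353, 0.2355]
tcp_rot: [0.974, -0.225, -0.0, 0.001]
force: [0.4, -0.8, -1.7]
opening: 0.223
```

```bash
cat > pin.py <<'E'
from h import *
def pinpose():
    # red handle axis by side view mask + top view
    o={}
    for n in('side','top'):
        d=cam(n);P=cloud(d);hsv=cv2.cvtColor(d['frame'],cv2.COLOR_RGB2HSV);H,S,V=hsv[...,0].astype(int),hsv[...,1],hsv[...,2]
        m=((H<6)|(H>174))&(S>180)&(V>50)&(P[...,2]>.04)&(P[...,2]<.4)&(P[...,0]>.2)
        Q=P[m]; o[n]=Q; o[n+'d']=d
        if len(Q): print(n,len(Q),'mean',Q.mean(0).round(4),'z',Q[:,2].min().round(4),Q[:,2].max().round(4))
    return o
if __name__=='__main__':
    o=pinpose(); d=o['sided']
    import sys
    if len(sys.argv)>1: save(d,sys.argv[1])
    P=cloud(d);s=robot.get_state();x,y,z=s['tool_pos']
    # steel shank: points near tcp xy, between tcp-.115 and tcp-.03
    m=(abs(P[...,0]-x)<.025)&(abs(P[...,1]-y)<.03)&(P[...,2]<z-.04)&(P[...,2]>.068)
    Q=P[m]
    for a in np.arange(z-.13,z-.02,.01):
        q=Q[abs(Q[:,2]-a)<.005]
        if len(q): print('h',round(z-a,3),len(q),q[:,:2].mean(0).round(4),'rel',(q[:,:2].mean(0)-[x,y]).round(4))
    print('lowest rel tcp',(Q[:,2].min()-z).round(4) if len(Q) else None)
E
python3 go.py .6045 .1438 .225; python3 pin.py s3.png
```

```text
t 4.0 tcp [0.4544 0.2353 0.2355] F [ 0.4 -0.8 -1.7] open 0.223 yaw x-axis deg -26.06 tilt [-0.0011 -0.0011 -1.    ]
tool shift cm [17.5   1.63  1.05]
side 79 mean [0.4571 0.2277 0.2276] z 0.2127 0.2702
h 0.12 2 [0.456  0.2338] rel [ 0.0014 -0.0017]
h 0.11 22 [0.455  0.2316] rel [ 0.0005 -0.0038]
h 0.1 27 [0.4546 0.2321] rel [-0.     -0.0034]
h 0.09 25 [0.4553 0.2323] rel [ 0.0007 -0.0031]
h 0.08 28 [0.4543 0.2321] rel [-0.0003 -0.0034]
h 0.07 27 [0.4554 0.2323] rel [ 0.0008 -0.0031]
h 0.06 26 [0.4547 0.232 ] rel [ 0.0001 -0.0034]
h 0.05 29 [0.4553 0.2319] rel [ 0.0007 -0.0035]
h 0.04 15 [0.4553 0.2323] rel [ 0.0007 -0.0031]
lowest rel tcp -0.1677
```

View pics/s3.png

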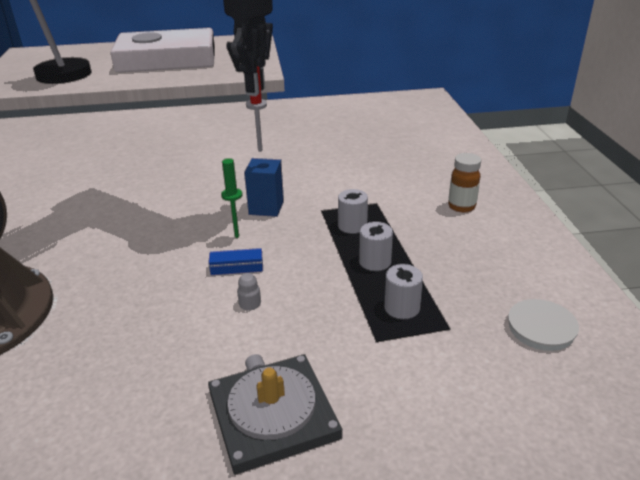

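The side view shows the pin held upright with its tip near (260,150), about 116 mm below the TCP. I move over the first hub, the +y one.

carry_out([
  {"x": 2.5, "y": 0.2, "z": 0, "yaw": 0, "gripper": 0},
  {"x": 3.5, "y": 0.3, "z": 0, "yaw": 0, "gripper": 0},
  {"x": 3.5, "y": 0.3, "z": 0, "yaw": 0, "gripper": 0},
  {"x": 3.5, "y": 0.3, "z": 0, "yaw": 0, "gripper": 0},
  {"x": 2.5, "y": 0.3, "z": 0.5, "yaw": 0, "gripper": 0},
  {"x": 1.5, "y": 0.2, "z": 1, "yaw": 0, "gripper": 0},
  {"x": 0.5, "y": 0.1, "z": 1.5, "yaw": 0, "gripper": 0},
  {"x": 0, "y": 0, "z": 1.3, "yaw": 0, "gripper": 0},
  {"x": 0, "y": 0, "z": 0, "yaw": 0, "gripper": 0},
  {"x": 0, "y": 0, "z": 0, "yaw": 0, "gripper": 0},
])

```text
time: 5.35
tool_pos: [0.6044, 0.144, 0.1938]
tcp_rot: [0.974, -0.225, 0.0, -0.0]
force: [0.4, 0.6, -0.1]
opening: 0.222
```

```bash
python3 go.py .6048 .1438 .1445; python3 pin.py; python3 - <<'E'
from h import *
d=cam('side'); cv2.imwrite('pics/s4.png',cv2.cvtColor(cv2.resize(d['frame'][100:260,280:440],(600,600),interpolation=2),cv2.COLOR_RGB2BGR))
E
```

```text
t 5.35 tcp [0.6044 0.144  0.1938] F [ 0.4  0.6 -0.1] open 0.222 yaw x-axis deg -26.0 tilt [ 6.e-04  1.e-04 -1.e+00]
tool shift cm [ 0.04 -0.    4.93]
side 54 mean [0.6032 0.136  0.1757] z 0.1704 0.1811
top 1 mean [0.595  0.1451 0.192 ] z 0.192 0.192
h 0.12 1 [0.6035 0.1449] rel [-0.0011  0.001 ]
h 0.11 22 [0.6047 0.1407] rel [ 0.0001 -0.0032]
h 0.1 26 [0.6042 0.1408] rel [-0.0004 -0.0031]
h 0.09 28 [0.6044 0.1409] rel [-0.0002 -0.003 ]
h 0.08 26 [0.604  0.1405] rel [-0.0006 -0.0034]
h 0.07 25 [0.6042 0.1411] rel [-0.0004 -0.0029]
h 0.06 28 [0.6039 0.141 ] rel [-0.0007 -0.003 ]
h 0.05 30 [0.6042 0.1411] rel [-0.0004 -0.0028]
h 0.04 17 [0.6048 0.1409] rel [ 0.0002 -0.003 ]
lowest rel tcp -0.1166
```

View pics/s4.png

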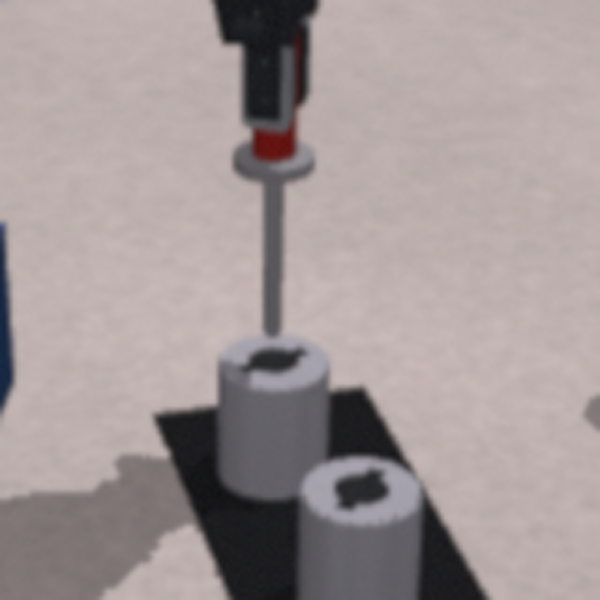

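The tip is at (272,333) in the crop, directly over the bore centre at (275,360). I lower it to about 35 mm depth.

carry_out([
  {"x": 0, "y": 0, "z": 0.5, "yaw": 0, "gripper": 0},
  {"x": 0, "y": 0, "z": 0.5, "yaw": 0, "gripper": 0},
  {"x": 0, "y": 0, "z": 0.5, "yaw": 0, "gripper": 0},
  {"x": 0, "y": 0, "z": 0.5, "yaw": 0, "gripper": 0},
  {"x": 0, "y": 0, "z": 0.5, "yaw": 0, "gripper": 0},
  {"x": 0, "y": 0, "z": 0.5, "yaw": 0, "gripper": 0},
  {"x": 0, "y": 0, "z": 0.5, "yaw": 0, "gripper": 0},
  {"x": 0, "y": 0, "z": 0.5, "yaw": 0, "gripper": 0},
  {"x": 0, "y": 0, "z": 0.5, "yaw": 0, "gripper": 0},
  {"x": 0, "y": 0, "z": 0.3, "yaw": 0, "gripper": 0},
])

```text
time: 6.75
tool_pos: [0.6044, 0.1434, 0.1449]
tcp_rot: [0.974, -0.225, -0.0, 0.0]
force: [0.4, -0.2, -1.4]
opening: 0.22
```

carry_out([
  {"x": 0, "y": 0, "z": 0.1, "yaw": 0, "gripper": 0},
  {"x": 0, "y": 0, "z": 0.1, "yaw": 0, "gripper": 0},
  {"x": 0, "y": 0, "z": 0.1, "yaw": 0, "gripper": 0},
  {"x": 0, "y": 0, "z": 0.1, "yaw": 0, "gripper": 0},
  {"x": 0, "y": 0, "z": 0.1, "yaw": 0, "gripper": 0},
  {"x": 0, "y": 0, "z": 0.1, "yaw": 0, "gripper": 0},
  {"x": 0, "y": 0, "z": 0.1, "yaw": 0, "gripper": 0},
  {"x": 0, "y": 0, "z": 0.1, "yaw": 0, "gripper": 0},
  {"x": 0, "y": 0, "z": 0.1, "yaw": 0, "gripper": 0},
  {"x": 0, "y": 0, "z": 0, "yaw": 0, "gripper": 0},
])

```text
time: 8.0
tool_pos: [0.6055, 0.1434, 0.1389]
tcp_rot: [0.974, -0.225, 0.001, -0.0]
force: [-3.3, -1.4, 15.6]
opening: 0.223
```

It stopped with the tip at z≈0.0225 (40.5 mm deep, 16 N), so this hub is blind. Next, the middle hub.

carry_out([
  {"x": 0, "y": 0, "z": -1, "yaw": 0, "gripper": 0},
  {"x": 0, "y": 0, "z": -2, "yaw": 0, "gripper": 0},
  {"x": 0, "y": 0, "z": -2, "yaw": 0, "gripper": 0},
  {"x": 0, "y": 0, "z": -1.2, "yaw": 0, "gripper": 0},
  {"x": 0, "y": 0, "z": 0, "yaw": 0, "gripper": 0},
  {"x": 1.2, "y": 1.8, "z": 0, "yaw": 0, "gripper": 0},
  {"x": 2.1, "y": 3, "z": 0, "yaw": 0, "gripper": 0},
  {"x": 2.1, "y": 3, "z": 0, "yaw": 0, "gripper": 0},
  {"x": 1, "y": 1.55, "z": 0, "yaw": 0, "gripper": 0},
  {"x": 0, "y": 0, "z": 0, "yaw": 0, "gripper": 0},
])

```text
time: 9.25
tool_pos: [0.6206, 0.0297, 0.1976]
tcp_rot: [0.974, -0.227, -0.001, 0.0]
force: [-0.1, 0.8, -1.9]
opening: 0.219
```

```bash
python3 go.py .6216 .0313 .1445; python3 pin.py
```

```text
t 9.25 tcp [0.6206 0.0297 0.1976] F [-0.1  0.8 -1.9] open 0.219 yaw x-axis deg -26.19 tilt [-1.1e-03 -3.0e-04 -1.0e+00]
tool shift cm [ 0.02 -0.2   5.31]
side 61 mean [0.6188 0.0217 0.1791] z 0.1739 0.185
top 43 mean [0.6108 0.0317 0.2101] z 0.1845 0.3205
h 0.12 2 [0.6212 0.0286] rel [ 0.0005 -0.0026]
h 0.11 29 [0.6203 0.0268] rel [-0.0004 -0.0045]
h 0.1 36 [0.6203 0.0262] rel [-0.0004 -0.005 ]
h 0.09 31 [0.6196 0.0269] rel [-0.0011 -0.0043]
h 0.08 31 [0.6202 0.0261] rel [-0.0005 -0.0051]
h 0.07 35 [0.6209 0.0266] rel [ 0.0002 -0.0046]
h 0.06 34 [0.6203 0.0263] rel [-0.0004 -0.005 ]
h 0.05 39 [0.62   0.0263] rel [-0.0007 -0.0049]
h 0.04 14 [0.6199 0.0266] rel [-0.0008 -0.0046]
lowest rel tcp -0.1169
```

carry_out([
  {"x": 0, "y": -0.2, "z": 0.3, "yaw": 0, "gripper": 0},
  {"x": 0, "y": 0, "z": 0.5, "yaw": 0, "gripper": 0},
  {"x": 0, "y": 0, "z": 0.6, "yaw": 0, "gripper": 0},
  {"x": 0, "y": 0, "z": 0.6, "yaw": 0, "gripper": 0},
  {"x": 0, "y": 0, "z": 0.6, "yaw": 0, "gripper": 0},
  {"x": 0, "y": 0, "z": 0.6, "yaw": 0, "gripper": 0},
  {"x": 0, "y": 0, "z": 0.6, "yaw": 0, "gripper": 0},
  {"x": 0, "y": 0, "z": 0.6, "yaw": 0, "gripper": 0},
  {"x": 0, "y": 0, "z": 0.5, "yaw": 0, "gripper": 0},
  {"x": 0, "y": 0, "z": 0.3, "yaw": 0, "gripper": 0},
])

```text
time: 10.6
tool_pos: [0.6217, 0.0331, 0.1459]
tcp_rot: [0.974, -0.225, -0.0, 0.0]
force: [-0.1, -0.3, -1.5]
opening: 0.223
```

carry_out([
  {"x": 0, "y": 0, "z": 0.1, "yaw": 0, "gripper": 0},
  {"x": 0, "y": 0, "z": 0.1, "yaw": 0, "gripper": 0},
  {"x": 0, "y": 0, "z": 0.1, "yaw": 0, "gripper": 0},
  {"x": 0, "y": 0, "z": 0.1, "yaw": 0, "gripper": 0},
  {"x": 0, "y": 0, "z": 0.1, "yaw": 0, "gripper": 0},
  {"x": 0, "y": 0, "z": 0.1, "yaw": 0, "gripper": 0},
  {"x": 0, "y": 0, "z": 0.1, "yaw": 0, "gripper": 0},
  {"x": 0, "y": 0, "z": 0.1, "yaw": 0, "gripper": 0},
  {"x": 0, "y": 0, "z": 0.1, "yaw": 0, "gripper": 0},
  {"x": 0, "y": 0, "z": 0, "yaw": 0, "gripper": 0},
])

```text
time: 11.85
tool_pos: [0.6217, 0.0331, 0.1372]
tcp_rot: [0.974, -0.225, -0.0, 0.0]
force: [0.2, -0.7, -1.2]
opening: 0.222
```

There's no contact at 42 mm depth, so I keep lowering gently.

carry_out([
  {"x": 0, "y": 0, "z": 0.2, "yaw": 0, "gripper": 0},
  {"x": 0, "y": 0, "z": 0.2, "yaw": 0, "gripper": 0},
  {"x": 0, "y": 0, "z": 0.2, "yaw": 0, "gripper": 0},
  {"x": 0, "y": 0, "z": 0.2, "yaw": 0, "gripper": 0},
  {"x": 0, "y": 0, "z": 0.2, "yaw": 0, "gripper": 0},
  {"x": 0, "y": 0, "z": 0.2, "yaw": 0, "gripper": 0},
  {"x": 0, "y": 0, "z": 0.2, "yaw": 0, "gripper": 0},
  {"x": 0, "y": 0, "z": 0.2, "yaw": 0, "gripper": 0},
  {"x": 0, "y": 0, "z": 0.2, "yaw": 0, "gripper": 0},
  {"x": 0, "y": 0, "z": 0.1, "yaw": 0, "gripper": 0},
])

```text
time: 13.1
tool_pos: [0.6223, 0.033, 0.1192]
tcp_rot: [0.974, -0.225, 0.001, 0.0]
force: [-2.0, 0.0, 9.1]
opening: 0.217
```

carry_out([
  {"x": 0, "y": 0, "z": 0.1, "yaw": 0, "gripper": 0},
  {"x": 0, "y": 0, "z": 0.1, "yaw": 0, "gripper": 0},
  {"x": 0, "y": 0, "z": 0, "yaw": 0, "gripper": 0},
  {"x": 0, "y": 0, "z": 0, "yaw": 0, "gripper": 0},
  {"x": 0, "y": 0, "z": 0, "yaw": 0, "gripper": 0},
  {"x": 0, "y": 0, "z": 0, "yaw": 0, "gripper": 0},
  {"x": 0, "y": 0, "z": 0, "yaw": 0, "gripper": 0},
  {"x": 0, "y": 0, "z": 0, "yaw": 0, "gripper": 0},
  {"x": 0, "y": 0, "z": 0, "yaw": 0, "gripper": 0},
  {"x": 0, "y": 0, "z": 0, "yaw": 0, "gripper": 0},
])

```text
time: 14.35
tool_pos: [0.6229, 0.033, 0.119]
tcp_rot: [0.974, -0.225, 0.002, -0.0]
force: [-3.8, -0.8, 14.0]
opening: 0.22
```

The tip is on the mat with 14 N, so the middle hub is bored through. I raise the pin and measure the stand hole.

carry_out([
  {"x": 0, "y": 0, "z": -0.7, "yaw": 0, "gripper": 0},
  {"x": 0, "y": 0, "z": -1.5, "yaw": 0, "gripper": 0},
  {"x": 0, "y": 0, "z": -2.5, "yaw": 0, "gripper": 0},
  {"x": 0, "y": 0, "z": -2.5, "yaw": 0, "gripper": 0},
  {"x": 0, "y": 0, "z": -2.5, "yaw": 0, "gripper": 0},
  {"x": 0, "y": 0, "z": -2, "yaw": 0, "gripper": 0},
  {"x": -2, "y": -1.3, "z": -0.7, "yaw": 0, "gripper": 0},
  {"x": -3, "y": -2, "z": 0, "yaw": 0, "gripper": 0},
  {"x": -3, "y": -2, "z": 0, "yaw": 0, "gripper": 0},
  {"x": -2, "y": -1.3, "z": 0, "yaw": 0, "gripper": 0},
])

```text
time: 15.6
tool_pos: [0.5602, 0.1375, 0.2411]
tcp_rot: [0.974, -0.225, 0.0, -0.0]
force: [0.3, 0.5, -0.6]
opening: 0.221
```

```bash
python3 go.py .4548 .2358 .235; python3 - <<'E'
from h import *
for n in('top','side'):
    d=cam(n);P=cloud(d);hsv=cv2.cvtColor(d['frame'],cv2.COLOR_RGB2HSV);H,S,V=[hsv[...,i].astype(int) for i in range(3)]
    m=((H>100)&(H<125)&(S>150)&(P[...,2]>.084)&(P[...,2]<.1)&(abs(P[...,0]-.455)<.06)&(abs(P[...,1]-.232)<.06)).astype(np.uint8)
    v,u=np.nonzero(m); pts=np.array([onz(d,a,b,.09)[:2] for a,b in zip(u,v)],np.float32)
    hu=cv2.convexHull(np.column_stack([u,v]).astype(np.int32)); 
    print(n,len(u),'rect',[np.round(q,4) for q in cv2.minAreaRect(pts)])
    # hole: interior non-blue
    f=np.zeros_like(m); cv2.fillConvexPoly(f,hu,1); f=cv2.erode(f,np.ones((3,3)))
    h=(f==1)&(m==0)
    nn,lab,st,ce=cv2.connectedComponentsWithStats(h.astype(np.uint8))
    for i in range(1,nn):
        if st[i,4]>15: print('  hole',st[i],ce[i],onz(d,*ce[i],.09).round(4))
save(cam('side'),'s5.png')
E
```

```text
t 15.6 tcp [0.5602 0.1375 0.2411] F [ 0.3  0.5 -0.6] open 0.221 yaw x-axis deg -26.02 tilt [ 5.e-04  5.e-04 -1.e+00]
tool shift cm [-13.79  -4.21   0.61]
top 794 rect [array([0.4562, 0.233 ]), array([0.0559, 0.0516]), np.float64(72.7845)]
  hole [172 267  12  12 107] [177.76635514 272.26168224] [0.4561 0.2339 0.09  ]
side 462 rect [array([0.4571, 0.2254]), array([0.0651, 0.0564]), np.float64(72.8313)]
```

carry_out([
  {"x": -2.2, "y": -0.6, "z": 0, "yaw": 0, "gripper": 0},
  {"x": -3, "y": -0.9, "z": 0, "yaw": 0, "gripper": 0},
  {"x": -3, "y": -0.9, "z": 0, "yaw": 0, "gripper": 0},
  {"x": -2.5, "y": -0.8, "z": 0, "yaw": 0, "gripper": 0},
  {"x": -2, "y": -0.6, "z": 0, "yaw": 0, "gripper": 0},
  {"x": -0.9, "y": -0.3, "z": 0.6, "yaw": 0, "gripper": 0},
  {"x": 0, "y": 0, "z": 1, "yaw": 0, "gripper": 0},
  {"x": 0, "y": 0, "z": 0.5, "yaw": 0, "gripper": 0},
  {"x": 0, "y": 0, "z": 0, "yaw": 0, "gripper": 0},
  {"x": 0, "y": 0, "z": 0, "yaw": 0, "gripper": 0},
])

```text
time: 17.0
tool_pos: [0.4571, 0.2326, 0.2193]
tcp_rot: [0.974, -0.226, 0.0, 0.0]
force: [1.2, 0.0, -1.4]
opening: 0.219
```

```bash
python3 go.py .4558 .2343 .1235; python3 pin.py
```

```text
t 17.0 tcp [0.4571 0.2326 0.2193] F [ 1.2  0.  -1.4] open 0.219 yaw x-axis deg -26.09 tilt [ 0.e+00 -2.e-04 -1.e+00]
tool shift cm [-0.19 -0.09  9.58]
side 72 mean [0.46   0.225  0.2134] z 0.1964 0.2537
h 0.13 415 [0.457  0.2299] rel [-0.     -0.0029]
h 0.12 2 [0.4591 0.2318] rel [ 0.002  -0.0011]
h 0.11 23 [0.4578 0.2292] rel [ 0.0008 -0.0037]
h 0.1 24 [0.4578 0.2291] rel [ 0.0007 -0.0038]
h 0.09 24 [0.4573 0.2294] rel [ 0.0002 -0.0035]
h 0.08 26 [0.458  0.2292] rel [ 0.001  -0.0037]
h 0.07 27 [0.4573 0.2293] rel [ 0.0003 -0.0035]
h 0.06 27 [0.4579 0.2298] rel [ 0.0008 -0.0031]
h 0.05 28 [0.4576 0.229 ] rel [ 0.0005 -0.0039]
h 0.04 13 [0.4574 0.2287] rel [ 0.0004 -0.0042]
lowest rel tcp -0.1514
```

Pin is on the hole axis within 2 mm. I lower it to just short of seating, then let it settle.

carry_out([
  {"x": -0.2, "y": -0.1, "z": 0.5, "yaw": 0, "gripper": 0},
  {"x": 0, "y": 0, "z": 1, "yaw": 0, "gripper": 0},
  {"x": 0, "y": 0, "z": 1.4, "yaw": 0, "gripper": 0},
  {"x": 0, "y": 0, "z": 1.4, "yaw": 0, "gripper": 0},
  {"x": 0, "y": 0, "z": 1.4, "yaw": 0, "gripper": 0},
  {"x": 0, "y": 0, "z": 1.4, "yaw": 0, "gripper": 0},
  {"x": 0, "y": 0, "z": 1, "yaw": 0, "gripper": 0},
  {"x": 0, "y": 0, "z": 0.7, "yaw": 0, "gripper": 0},
  {"x": 0, "y": 0, "z": 0.4, "yaw": 0, "gripper": 0},
  {"x": 0, "y": 0, "z": 0.2, "yaw": 0, "gripper": 0},
])

```text
time: 18.35
tool_pos: [0.4555, 0.2348, 0.1253]
tcp_rot: [0.974, -0.225, 0.0, -0.0]
force: [0.0, 0.0, 0.1]
opening: 0.224
```

carry_out([
  {"x": 0, "y": 0, "z": 0.1, "yaw": 0, "gripper": 0},
  {"x": 0, "y": 0, "z": 0.1, "yaw": 0, "gripper": 0},
  {"x": 0, "y": 0, "z": 0.1, "yaw": 0, "gripper": 0},
  {"x": 0, "y": 0, "z": 0.1, "yaw": 0, "gripper": 0},
  {"x": 0, "y": 0, "z": 0, "yaw": 0, "gripper": 0},
  {"x": 0, "y": 0, "z": 0, "yaw": 0, "gripper": 0},
  {"x": 0, "y": 0, "z": 0, "yaw": 0, "gripper": 0},
  {"x": 0, "y": 0, "z": 0, "yaw": 0, "gripper": 0},
  {"x": 0, "y": 0, "z": 0, "yaw": 0, "gripper": 0},
  {"x": 0, "y": 0, "z": 0, "yaw": 0, "gripper": 0},
])

```text
time: 19.6
tool_pos: [0.4555, 0.2348, 0.1223]
tcp_rot: [0.974, -0.225, 0.0, -0.0]
force: [-3.5, -1.6, 9.1]
opening: 0.223
```

carry_out([
  {"x": 0, "y": 0, "z": 0, "yaw": 0, "gripper": 0.4},
  {"x": 0, "y": 0, "z": 0, "yaw": 0, "gripper": 0.7},
  {"x": 0, "y": 0, "z": 0, "yaw": 0, "gripper": 0.7},
  {"x": 0, "y": 0, "z": -0.5, "yaw": 0, "gripper": 0.7},
  {"x": 0, "y": 0, "z": -1.5, "yaw": 0, "gripper": 0.7},
  {"x": 0, "y": 0, "z": -2.5, "yaw": 0, "gripper": 0.7},
  {"x": 0, "y": 0, "z": -2.5, "yaw": 0, "gripper": 0.7},
  {"x": 0, "y": 0, "z": -2.5, "yaw": 0, "gripper": 0.8},
  {"x": 0, "y": 0, "z": -1.5, "yaw": 0, "gripper": 0.8},
  {"x": 0, "y": 0, "z": 0, "yaw": 0, "gripper": 0.8},
])

```text
time: 20.85
tool_pos: [0.4558, 0.2351, 0.2326]
tcp_rot: [0.974, -0.225, 0.001, -0.001]
force: [-0.3, -0.3, -0.7]
opening: 0.799
```

```bash
python3 go.py .6217 .032 .2; cat > v.py <<'E'
from h import *
def warp(d,x,y,z,half=.04,N=400):
    # orthographic crop of plane z: image right=-y... use right=+x, up=+y
    R=np.array(d['R']);t=np.array(d['t']); src=[];dst=[]
    for a,b in((-1,-1),(1,-1),(1,1),(-1,1)):
        c=R@np.array([x+a*half,y+b*half,z])+t; src.append([d['f']*c[0]/c[2]+d['cx'],d['f']*c[1]/c[2]+d['cy']]); dst.append([(a+1)*N/2,(1-b)*N/2])
    M=cv2.getPerspectiveTransform(np.float32(src),np.float32(dst)); return cv2.cvtColor(cv2.warpPerspective(d['frame'],M,(N,N)),cv2.COLOR_RGB2BGR)
E
python3 - <<'E'
from v import *
t=cam('top');s=cam('side')
a=np.hstack([warp(t,.6217,.032,.063,.04,300),warp(s,.6217,.032,.063,.04,300)])
b=np.hstack([warp(t,.435,-.2525,.062,.04,300),warp(s,.435,-.2525,.062,.04,300)])
im=np.vstack([a,b])
for i in(150,450):
  for j in(150,450): cv2.drawMarker(im,(i,j),(255,0,255),0,12,1)
cv2.imwrite('pics/w.png',im)
P=cloud(s); m=(abs(P[...,0]-.4555)<.03)&(abs(P[...,1]-.23)<.03)&(P[...,2]<.17)&(P[...,2]>.09); print('pin top z',P[m][:,2].max())
E
```

```text
t 20.85 tcp [0.4558 0.2351 0.2326] F [-0.3 -0.3 -0.7] open 0.799 yaw x-axis deg -26.06 tilt [ 0.0018  0.002  -1.    ]
tool shift cm [23.82 10.97  3.25]
pin top z 0.15779156254001345
```

View pics/w.png

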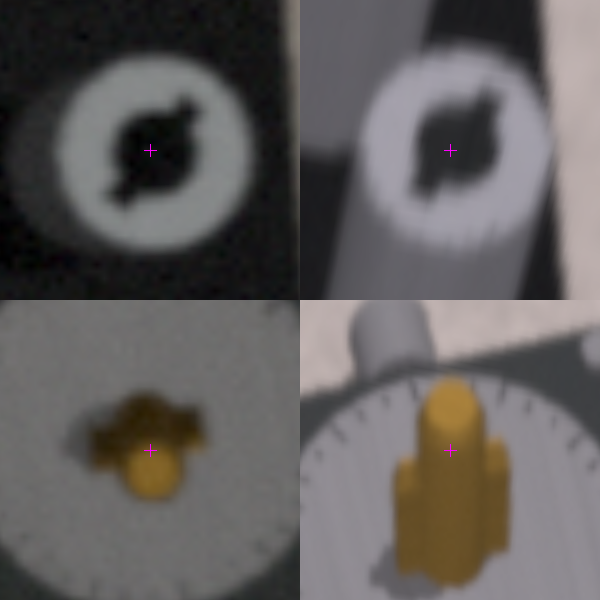

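Rectified crops (top camera left, side camera right) show the hub bore centre at about (154,152), with keyway tips at (188,104) and (122,200), roughly 56°. The spigot keys lie at roughly 10–17°. I refine the stage centre and angle from the base plate and the disc.

```bash
python3 - <<'E'
from v import *
from scipy.optimize import least_squares
for n in('top','side'):
    d=cam(n); N=800;half=.1; X,Y=.434,-.2525
    w=warp(d,X,Y,.02,half,N); hsv=cv2.cvtColor(w,cv2.COLOR_BGR2HSV); V=hsv[...,2]
    wd=lambda p:(X+(p[0]-N/2)/N*2*half, Y-(p[1]-N/2)/N*2*half)
    m=((V<75)).astype(np.uint8)
    m=cv2.morphologyEx(m,cv2.MORPH_OPEN,np.ones((15,15)))
    cs,_=cv2.findContours(m,cv2.RETR_EXTERNAL,2); c=cv2.convexHull(np.vstack([c for c in cs if cv2.contourArea(c)>2000])); r=cv2.minAreaRect(c)
    print(n,'plate',np.round(wd(r[0]),4),np.round(np.array(r[1])*2*half/N,4),'img ang',-r[2], 'area frac',cv2.contourArea(c)/np.prod(r[1]))
    w=warp(d,X,Y,.03,half,N); hsv=cv2.cvtColor(w,cv2.COLOR_BGR2HSV); V=hsv[...,2];g=cv2.GaussianBlur(V,(9,9),0).astype(float)
    # disc edge: along radial rays outward max negative gradient near r=52mm
    E=[]
    for a in np.radians(np.arange(0,360,4)):
        rr=np.arange(.042,.062,.00025); px=N/2+rr*np.cos(a)*N/2/half; py=N/2-rr*np.sin(a)*N/2/half
        p=cv2.remap(g.astype(np.float32),px[None].astype(np.float32),py[None].astype(np.float32),1)[0]
        k=np.argmin(np.gradient(p)); 
        if np.gradient(p)[k]<-.8: E.append([X+rr[k]*np.cos(a),Y+rr[k]*np.sin(a)])
    E=np.array(E); q=least_squares(lambda q:np.hypot(E[:,0]-q[0],E[:,1]-q[1])-q[2],[X,Y,.052],loss='soft_l1',f_scale=.0008).x; print(' disc',len(E),q.round(4))
    # brass core top at z=.075
    w=warp(d,X,Y,.075,.04,400);hsv=cv2.cvtColor(w,cv2.COLOR_BGR2HSV)
    m=((hsv[...,0]>8)&(hsv[...,0]<32)&(hsv[...,1]>110)&(hsv[...,2]>(120 if n=='top' else 140))).astype(np.uint8)
    v,u=np.nonzero(m); print(' bright brass bbox',X+(np.percentile(u,[1,50,99])-200)/5000,Y-(np.percentile(v,[1,50,99])-200)/5000,len(u))
E
```

```text
top plate [ 0.4337 -0.2522] [0.1328 0.13  ] img ang -77.0235824584961 area frac 0.985992657945938
 disc 90 [ 0.4349 -0.2546  0.052 ]
 bright brass bbox [0.431  0.4352 0.4394] [-0.2501 -0.2547 -0.2593] 1763
side plate [ 0.41   -0.2725] [0.1502 0.184 ] img ang -77.00537872314453 area frac 0.8055163238814954
 disc 90 [ 0.4353 -0.2529  0.0519]
 bright brass bbox [0.4292 0.4356 0.4458] [-0.2473 -0.2537 -0.2631] 3449
```

carry_out([
  {"x": 2.4, "y": 1.1, "z": 0, "yaw": 0, "gripper": 0.9},
  {"x": 4, "y": 1.8, "z": 0, "yaw": 0, "gripper": 0.9},
  {"x": 4, "y": 1.8, "z": 0, "yaw": 0, "gripper": 0.9},
  {"x": 4, "y": 1.8, "z": 0, "yaw": 0, "gripper": 0.9},
  {"x": 4, "y": 1.8, "z": 1, "yaw": 0, "gripper": 0.9},
  {"x": 3.5, "y": 1.6, "z": 2, "yaw": 0, "gripper": 0.9},
  {"x": 2, "y": 0.9, "z": 3, "yaw": 0, "gripper": 0.9},
  {"x": 0, "y": 0, "z": 3, "yaw": 0, "gripper": 0.9},
  {"x": 0, "y": 0, "z": 2.5, "yaw": 0, "gripper": 0.9},
  {"x": 0, "y": 0, "z": 0.5, "yaw": 0, "gripper": 0.9},
])

```text
time: 22.3
tool_pos: [0.6211, 0.0321, 0.1085]
tcp_rot: [0.974, -0.226, -0.002, 0.001]
force: [0.4, 0.3, 0.1]
opening: 0.9
```

```bash
python3 go.py .6227 .0317 .036; python3 - <<'E'
from v import *
t=cam('top');s=cam('side')
a=np.hstack([cv2.cvtColor(cv2.resize(s['frame'][160:320,300:460],(400,400)),cv2.COLOR_RGB2BGR),warp(t,.4,.23,.09,.1,400)])
cv2.imwrite('pics/g.png',a)
E
```

```text
t 22.3 tcp [0.6211 0.0321 0.1085] F [0.4 0.3 0.1] open 0.9 yaw x-axis deg -26.08 tilt [-0.0049 -0.0016 -1.    ]
tool shift cm [ 0.19 -0.06  7.24]
```

View pics/g.png

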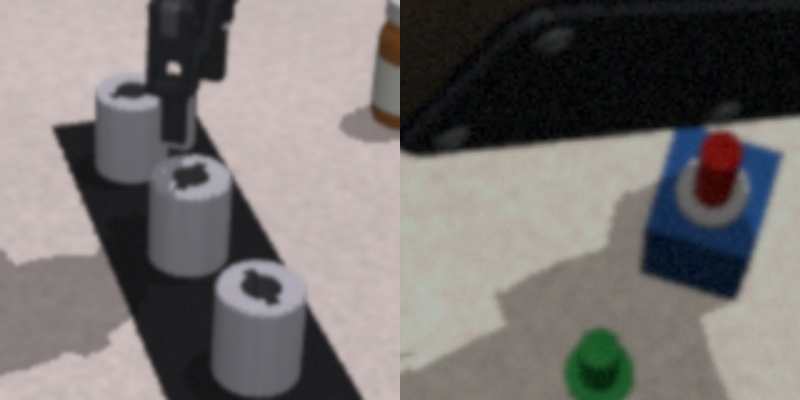

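The pin is seated upright in the stand and the fingers straddle the middle hub. I descend and grip.

carry_out([
  {"x": 0.1, "y": -0.05, "z": 1, "yaw": 0, "gripper": 0.9},
  {"x": 0, "y": 0, "z": 1.5, "yaw": 0, "gripper": 0.9},
  {"x": 0, "y": 0, "z": 1.5, "yaw": 0, "gripper": 0.9},
  {"x": 0, "y": 0, "z": 1.5, "yaw": 0, "gripper": 0.9},
  {"x": 0, "y": 0, "z": 1.2, "yaw": 0, "gripper": 0.9},
  {"x": 0, "y": 0, "z": 0.5, "yaw": 0, "gripper": 0.9},
  {"x": 0, "y": 0, "z": 0, "yaw": 0, "gripper": 0.75},
  {"x": 0, "y": 0, "z": 0, "yaw": 0, "gripper": 0.65},
  {"x": 0, "y": 0, "z": 0, "yaw": 0, "gripper": 0.5},
  {"x": 0, "y": 0, "z": 0, "yaw": 0, "gripper": 0.4},
], force=50)

```text
time: 23.65
tool_pos: [0.6243, 0.0328, 0.0402]
tcp_rot: [0.974, -0.225, 0.001, -0.0]
force: [-0.5, -0.6, 5.8]
opening: 0.595
```

carry_out([
  {"x": 0, "y": 0, "z": 0, "yaw": 0, "gripper": 0.3},
  {"x": 0, "y": 0, "z": 0, "yaw": 0, "gripper": 0.3},
  {"x": 0, "y": 0, "z": -0.5, "yaw": 0, "gripper": 0.3},
  {"x": 0, "y": 0, "z": -1, "yaw": 0, "gripper": 0.3},
  {"x": 0, "y": 0, "z": -2, "yaw": 0, "gripper": 0.3},
  {"x": 0, "y": 0, "z": -2.5, "yaw": 0, "gripper": 0.3},
  {"x": 0, "y": 0, "z": -2.5, "yaw": 0, "gripper": 0.3},
  {"x": 0, "y": 0, "z": -2, "yaw": 0, "gripper": 0.3},
  {"x": 0, "y": 0, "z": -0.5, "yaw": 0, "gripper": 0.3},
  {"x": 0, "y": 0, "z": 0, "yaw": 0, "gripper": 0.3},
])

```text
time: 24.9
tool_pos: [0.6235, 0.0327, 0.1492]
tcp_rot: [0.974, -0.226, -0.0, -0.0]
force: [-0.8, -0.4, -2.4]
opening: 0.596
```

```bash
python3 go.py .435 -.254 .15
```

```text
t 24.9 tcp [0.6235 0.0327 0.1492] F [-0.8 -0.4 -2.4] open 0.596 yaw x-axis deg -26.07 tilt [-0.e+00  3.e-04 -1.e+00]
tool shift cm [-4.34 34.04 -0.09]
```

carry_out([
  {"x": -0.3, "y": 2, "z": 0, "yaw": 0, "gripper": 0.3},
  {"x": -0.5, "y": 3.9, "z": 0, "yaw": 0, "gripper": 0.3},
  {"x": -0.5, "y": 3.9, "z": 0, "yaw": 0, "gripper": 0.3},
  {"x": -0.5, "y": 3.9, "z": 0, "yaw": 0, "gripper": 0.3},
  {"x": -0.5, "y": 3.9, "z": 0, "yaw": 0, "gripper": 0.3},
  {"x": -0.5, "y": 3.9, "z": 0, "yaw": 0, "gripper": 0.3},
  {"x": -0.5, "y": 3.9, "z": 0, "yaw": 0, "gripper": 0.3},
  {"x": -0.5, "y": 3.9, "z": 0, "yaw": 0, "gripper": 0.3},
  {"x": -0.4, "y": 3.2, "z": 0, "yaw": 0, "gripper": 0.3},
  {"x": -0.2, "y": 1.5, "z": 0, "yaw": 0, "gripper": 0.3},
])

```text
time: 26.15
tool_pos: [0.4327, -0.2546, 0.1485]
tcp_rot: [0.974, -0.226, -0.001, -0.0]
force: [0.2, 0.0, -3.1]
opening: 0.59
```

carry_out([
  {"x": 0, "y": 0, "z": 0, "yaw": 0.1, "gripper": 0.3},
  {"x": 0, "y": 0, "z": 0, "yaw": 0.15, "gripper": 0.3},
  {"x": 0, "y": 0, "z": 0, "yaw": 0.15, "gripper": 0.3},
  {"x": 0, "y": 0, "z": 0, "yaw": 0.15, "gripper": 0.3},
  {"x": 0, "y": 0, "z": 0, "yaw": 0.12, "gripper": 0.3},
  {"x": 0, "y": 0, "z": 0, "yaw": 0.08, "gripper": 0.3},
  {"x": 0, "y": 0, "z": 0, "yaw": 0, "gripper": 0.3},
  {"x": 0, "y": 0, "z": 0, "yaw": 0, "gripper": 0.3},
  {"x": 0, "y": 0, "z": 0, "yaw": 0, "gripper": 0.3},
  {"x": 0, "y": 0, "z": 0, "yaw": 0, "gripper": 0.3},
])

```text
time: 27.4
tool_pos: [0.4349, -0.2534, 0.1493]
tcp_rot: [0.824, -0.566, -0.0, 0.0]
force: [-0.6, -0.4, -2.8]
opening: 0.593
```

```bash
python3 go.py .435 -.254 .12; python3 - <<'E'
from v import *
t=cam('top');s=cam('side');z=.172
p=np.array(robot.get_state()['tool_pos'])
for n,d in(('t',t),('s',s)):
    P=cloud(d);m=(np.hypot(P[...,0]-p[0],P[...,1]-p[1])<.045)&(P[...,2]<.2)&(P[...,2]>.1)
    Q=P[m]; print(n,len(Q),Q[:,2].min().round(4),np.percentile(Q[:,2],[2,50,98]).round(3))
    if n=='s':
        for a in np.arange(.105,.18,.01):
            q=Q[abs(Q[:,2]-a)<.005]; 
            if len(q): print(round(a,3),len(q),'x',np.percentile(q[:,0],[2,98]).round(4),q[:,0].mean().round(4),'ymin',np.percentile(q[:,1],3).round(4))
im=np.hstack([warp(t,p[0],p[1],z,.045,400),cv2.resize(cv2.cvtColor(s['frame'][270:450,190:370],cv2.COLOR_RGB2BGR),(400,400))])
cv2.imwrite('pics/k.png',im)
E
```

```text
t 27.4 tcp [ 0.4349 -0.2534  0.1493] F [-0.6 -0.4 -2.8] open 0.593 yaw x-axis deg -69.0 tilt [-1.e-04 -0.e+00 -1.e+00]
tool shift cm [0.06 0.01 2.93]
t 178 0.1135 [0.12  0.174 0.2  ]
s 4310 0.1116 [0.116 0.166 0.199]
0.115 220 x [0.4109 0.4606] 0.4355 ymin -0.2785
0.125 322 x [0.411  0.4596] 0.4353 ymin -0.2783
0.135 310 x [0.4119 0.4604] 0.4358 ymin -0.2785
0.145 325 x [0.4095 0.4649] 0.4377 ymin -0.2786
0.155 554 x [0.4013 0.4715] 0.4366 ymin -0.2784
0.165 700 x [0.3998 0.4726] 0.4353 ymin -0.2781
0.175 1194 x [0.4024 0.471 ] 0.4371 ymin -0.2766
```

View pics/k.png

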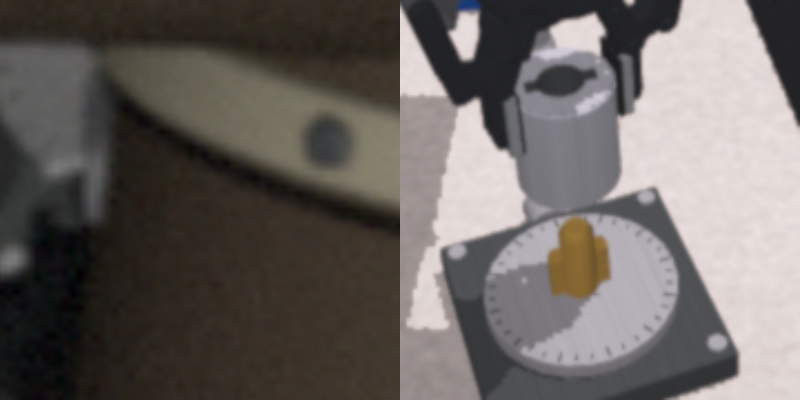

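The side view shows the hub held upright over the spigot. Its axis matches the spigot within 1 mm in that camera, and the keyway slope matches the keys. I lower it over the core to just above the keys.

carry_out([
  {"x": 0, "y": 0, "z": 0.4, "yaw": 0, "gripper": 0.3},
  {"x": 0, "y": 0, "z": 0.6, "yaw": 0, "gripper": 0.3},
  {"x": 0, "y": 0, "z": 0.6, "yaw": 0, "gripper": 0.3},
  {"x": 0, "y": 0, "z": 0.6, "yaw": 0, "gripper": 0.3},
  {"x": 0, "y": 0, "z": 0.5, "yaw": 0, "gripper": 0.3},
  {"x": 0, "y": 0, "z": 0.4, "yaw": 0, "gripper": 0.3},
  {"x": 0, "y": 0, "z": 0.4, "yaw": 0, "gripper": 0.3},
  {"x": 0, "y": 0, "z": 0.4, "yaw": 0, "gripper": 0.3},
  {"x": 0, "y": 0, "z": 0.4, "yaw": 0, "gripper": 0.3},
  {"x": 0, "y": 0, "z": 0.2, "yaw": 0, "gripper": 0.3},
])

```text
time: 28.75
tool_pos: [0.4348, -0.2534, 0.104]
tcp_rot: [0.824, -0.567, -0.0, 0.0]
force: [0.0, -1.0, -1.6]
opening: 0.594
```

carry_out([
  {"x": 0, "y": 0, "z": 0.2, "yaw": 0, "gripper": 0.3},
  {"x": 0, "y": 0, "z": 0.2, "yaw": 0, "gripper": 0.3},
  {"x": 0, "y": 0, "z": 0.2, "yaw": 0, "gripper": 0.3},
  {"x": 0, "y": 0, "z": 0.1, "yaw": 0, "gripper": 0.3},
  {"x": 0, "y": 0, "z": 0.1, "yaw": 0, "gripper": 0.3},
  {"x": 0, "y": 0, "z": 0.1, "yaw": 0, "gripper": 0.3},
  {"x": 0, "y": 0, "z": 0.1, "yaw": 0, "gripper": 0.3},
  {"x": 0, "y": 0, "z": 0, "yaw": 0, "gripper": 0.3},
  {"x": 0, "y": 0, "z": 0, "yaw": 0, "gripper": 0.3},
  {"x": 0, "y": 0, "z": 0, "yaw": 0, "gripper": 0.3},
])

```text
time: 30.0
tool_pos: [0.4349, -0.2535, 0.0943]
tcp_rot: [0.824, -0.567, 0.0, -0.0]
force: [-0.6, 0.6, -2.1]
opening: 0.596
```

carry_out([
  {"x": 0, "y": 0, "z": 0.1, "yaw": 0, "gripper": 0.3},
  {"x": 0, "y": 0, "z": 0.1, "yaw": 0, "gripper": 0.3},
  {"x": 0, "y": 0, "z": 0.1, "yaw": 0, "gripper": 0.3},
  {"x": 0, "y": 0, "z": 0.1, "yaw": 0, "gripper": 0.3},
  {"x": 0, "y": 0, "z": 0.1, "yaw": 0, "gripper": 0.3},
  {"x": 0, "y": 0, "z": 0.1, "yaw": 0, "gripper": 0.3},
  {"x": 0, "y": 0, "z": 0.1, "yaw": 0, "gripper": 0.3},
  {"x": 0, "y": 0, "z": 0.1, "yaw": 0, "gripper": 0.3},
  {"x": 0, "y": 0, "z": 0, "yaw": 0, "gripper": 0.3},
  {"x": 0, "y": 0, "z": 0, "yaw": 0, "gripper": 0.3},
])

```text
time: 31.25
tool_pos: [0.4351, -0.2535, 0.0863]
tcp_rot: [0.824, -0.567, 0.0, -0.0]
force: [1.9, -4.8, -1.0]
opening: 0.597
```

carry_out([
  {"x": 0, "y": 0, "z": 0.2, "yaw": 0, "gripper": 0.3},
  {"x": 0, "y": 0, "z": 0.2, "yaw": 0, "gripper": 0.3},
  {"x": 0, "y": 0, "z": 0.2, "yaw": 0, "gripper": 0.3},
  {"x": 0, "y": 0, "z": 0.2, "yaw": 0, "gripper": 0.3},
  {"x": 0, "y": 0, "z": 0.2, "yaw": 0, "gripper": 0.3},
  {"x": 0, "y": 0, "z": 0.2, "yaw": 0, "gripper": 0.3},
  {"x": 0, "y": 0, "z": 0.2, "yaw": 0, "gripper": 0.3},
  {"x": 0, "y": 0, "z": 0.2, "yaw": 0, "gripper": 0.3},
  {"x": 0, "y": 0, "z": 0.1, "yaw": 0, "gripper": 0.3},
  {"x": 0, "y": 0, "z": 0, "yaw": 0, "gripper": 0.3},
])

```text
time: 32.5
tool_pos: [0.4351, -0.2536, 0.0692]
tcp_rot: [0.824, -0.567, 0.0, 0.0]
force: [0.9, -5.5, -0.6]
opening: 0.593
```

carry_out([
  {"x": 0.1, "y": 0, "z": 0, "yaw": 0, "gripper": 0.3},
  {"x": 0, "y": 0, "z": 0.1, "yaw": 0, "gripper": 0.3},
  {"x": 0, "y": 0, "z": 0.1, "yaw": 0, "gripper": 0.3},
  {"x": 0, "y": 0, "z": 0.1, "yaw": 0, "gripper": 0.3},
  {"x": 0, "y": 0, "z": 0.1, "yaw": 0, "gripper": 0.3},
  {"x": 0, "y": 0, "z": 0, "yaw": 0, "gripper": 0.3},
  {"x": 0, "y": 0, "z": 0, "yaw": 0, "gripper": 0.3},
  {"x": 0, "y": 0, "z": 0, "yaw": 0, "gripper": 0.3},
  {"x": 0, "y": 0, "z": 0, "yaw": 0, "gripper": 0.3},
  {"x": 0, "y": 0, "z": 0, "yaw": 0, "gripper": 0.3},
])

```text
time: 33.75
tool_pos: [0.4348, -0.2541, 0.0671]
tcp_rot: [0.824, -0.566, -0.0, 0.0]
force: [-7.4, 4.8, 24.1]
opening: 0.598
```

Home: the underside is at about 0.030 with 24 N of seating force. I ease off, release and retreat.

carry_out([
  {"x": 0, "y": 0, "z": -0.15, "yaw": 0, "gripper": 0.3},
  {"x": 0, "y": 0, "z": 0, "yaw": 0, "gripper": 0.6},
  {"x": 0, "y": 0, "z": 0, "yaw": 0, "gripper": 0.75},
  {"x": 0, "y": 0, "z": 0, "yaw": 0, "gripper": 0.9},
  {"x": 0, "y": 0, "z": 0, "yaw": 0, "gripper": 0.9},
  {"x": 0, "y": 0, "z": 0, "yaw": 0, "gripper": 0.9},
  {"x": 0, "y": 0, "z": -0.5, "yaw": 0, "gripper": 0.9},
  {"x": 0, "y": 0, "z": -1.5, "yaw": 0, "gripper": 0.9},
  {"x": 0, "y": 0, "z": -2.5, "yaw": 0, "gripper": 0.9},
  {"x": 0, "y": 0, "z": -2.5, "yaw": 0, "gripper": 0.9},
])

```text
time: 35.0
tool_pos: [0.4354, -0.2544, 0.1386]
tcp_rot: [0.824, -0.567, 0.0, -0.0]
force: [-0.2, 0.6, 0.7]
opening: 0.898
```

carry_out([
  {"x": 0, "y": 0, "z": -2.5, "yaw": 0, "gripper": 0.9},
  {"x": 0, "y": 0, "z": -2.5, "yaw": 0, "gripper": 0.9},
  {"x": 0, "y": 0, "z": -2, "yaw": 0, "gripper": 0.9},
  {"x": 0, "y": 0, "z": 0, "yaw": 0, "gripper": 0.9},
  {"x": 0, "y": 0, "z": 0, "yaw": 0, "gripper": 0.9},
  {"x": 0, "y": 0, "z": 0, "yaw": 0, "gripper": 0.9},
  {"x": 0, "y": 0, "z": 0, "yaw": 0, "gripper": 0.9},
  {"x": 0, "y": 0, "z": 0, "yaw": 0, "gripper": 0.9},
  {"x": 0, "y": 0, "z": 0, "yaw": 0, "gripper": 0.9},
  {"x": 0, "y": 0, "z": 0, "yaw": 0, "gripper": 0.9},
])

```text
time: 36.25
tool_pos: [0.4352, -0.2544, 0.2067]
tcp_rot: [0.824, -0.567, -0.0, 0.0]
force: [-0.0, -0.3, -0.1]
opening: 0.898
```

```bash
python3 go.py .435 -.254 .2; python3 - <<'E'
from v import *
s=cam('side');save(s,'end.png');P=cloud(s)
for nm,x,y in(('seated',.435,-.254),('h1',.6046,.144),('mid',.6228,.0317),('h3',.6367,-.0875),('pin',.4555,.2345)):
    Q=P[(np.hypot(P[...,0]-x,P[...,1]-y)<.03)&(P[...,2]<.165)]
    print(nm,np.percentile(Q[:,2],[50,95,99]).round(4))
    if nm!='pin':
        T=Q[Q[:,2]>np.percentile(Q[:,2],99)-.004]; print('  top xy',T[:,:2].min(0).round(4),T[:,:2].max(0).round(4))
E
```

```text
t 36.25 tcp [ 0.4352 -0.2544  0.2067] F [-0.  -0.3 -0.1] open 0.898 yaw x-axis deg -69.03 tilt [-2.e-04  1.e-04 -1.e+00]
tool shift cm [-0.04  0.01  0.67]
seated [0.0753 0.0914 0.0923]
  top xy [ 0.4098 -0.2801] [ 0.461  -0.2266]
h1 [0.0427 0.0643 0.0652]
  top xy [0.5805 0.118 ] [0.6319 0.1716]
mid [0.0037 0.0054 0.006 ]
  top xy [0.593  0.0021] [0.6521 0.0611]
h3 [0.0456 0.0643 0.0651]
  top xy [ 0.6122 -0.1136] [ 0.6641 -0.0608]Traceback (most recent call last):
  File "<stdin>", line 5, in <module>
    return _quantile_unchecked(
        a, q, axis, out, overwrite_input, method, keepdims, weights)
    return _ureduce(a,
                    func=_quantile_ureduce_func,
    ...<5 lines>...
                    overwrite_input=overwrite_input,
                    method=method)
    r = func(a, **kwargs)
    result = _quantile(arr,
                       quantiles=q,
    ...<2 lines>...
                       out=out,
                       weights=wgt)
    slices_having_nans = np.isnan(arr[-1, ...])
                                  ~~~^^^^^^^^^
IndexError: index -1 is out of bounds for axis 0 with size 0
```

View pics/end.png

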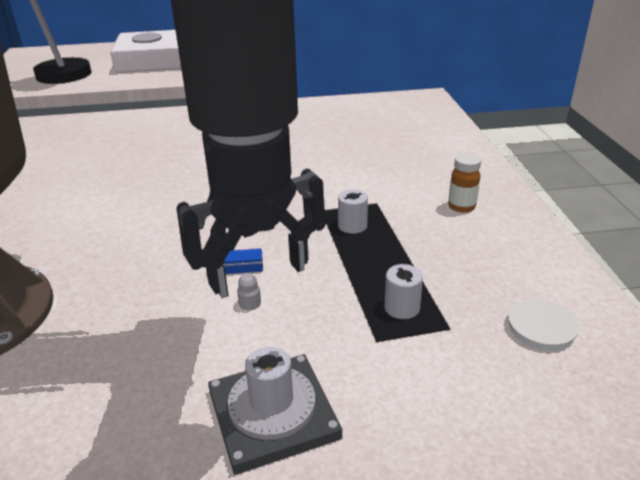

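The hub is home on the stage at (268,380), both blind hubs are still standing, and the box and objective haven't moved. The arm hides the stand in this view, but I checked the pin there after releasing it. I hand in the job.

```bash
python3 -c "
from workcell import robot
print(robot.finish_job())"
```

```text
the job is handed in; nothing more can be done
None
```

The job is done and handed in at about 36 s.

- **Sounding:** The hub at the +y end of the mat stopped the pin at about 40 mm, so it is blind. In the middle hub the pin went on down to the mat, so that one is bored through. I did not sound the third hub.
- **Pin:** It is back in its blue stand. After I let go, its top measured 0.158 m, where 0.156 m is seated, and a later crop showed it upright.
- **Hub on the spigot:** I turned the middle hub about 43° and lowered it onto the spigot. It stopped with 24 N of seating force. After release its top measured 0.091 m, where 0.090 m is fully home.
- **Everything else:** Both blind hubs are where they were on the mat. In the final picture the box and the objective look undisturbed. The gripper is open and the force reads about zero.

**Failed or disagreeing checks:**
- The last scripted check of the pin failed because the arm hid the stand from the side camera, so the pin result rests on the two earlier looks.
- The two cameras differed by about 2 mm on the stage centre. The fit tolerated this, with about 5 N of side force while the hub was sliding on.

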